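# Nip a bush in a tilting weld fixture and hold the leaf at its set angle

## Robot

A 6-joint arm with a two-finger parallel gripper is mounted at the origin on a cart in front of the work surface, level with it; the furniture and walls round the work are solid. World frame = base frame: x ahead of the robot, y to its left, z up, the work surface at z = 0. Lengths are in m, angles in rad, forces in N, time in s.
With the tool pointing down it reaches from about 0.375 to 0.9 m from the base axis. Payload 3.1 kg.
Tool frame: the origin (TCP) lies between the finger pads; the fingertips stand 19 mm ahead of it and the grasp point (between the pads) is the TCP; z points along the fingers, y is the direction in which the jaws open and shut (so a half turn about z gives the same grasp; the last joint's range is limited). The gripper opens to 85 mm and grips with 20 to 120 N. Pads are 22 mm wide; open, the fingers measure 114 mm over their backs; the gripper's body (76 mm by 85 mm) begins 54 mm behind the grasp point. The pads swing forward as they close: fully open they stand 13 mm farther back than shut.
Start: joints at [-1.512, 0.527, 1.433, -0, 1.181, -0.178], TCP at [0.147, -0.607, 0.25] pointing down, gripper open.
Joint ranges: [-3.08, 3.08], [-0.75, 2.2], [0.22, 2.44], [-1.43, 4.57], [0, 2.65], [-2.85, 2.85]. Speed limits (rad/s): [2.79, 2.79, 3.14, 3.14, 3.14, 3.14].

## Interface

Orientations are given as a rotation vector (axis times angle).
In Python, from rig import r, cams, order gives the robot as it stands.
- The arm moves only by the tool step_arm, never from a script. Its argument "increments" is a list of rows, each an object with "gripper": the finger opening in mm, from 0 to 85.4; "xyz": the shift along the tool's x, y, z in mm, a list of three; "turn": the turn, a rotation vector about the tool's x, y, z in rad, a list of three. A call has 1 to 8 rows; each row is the pose to reach, as a shift and turn from the pose commanded when the call began, along the tool's axes at that moment; what a row does not reach only later rows make up. A row lasts 1/8 s, in which the tool goes at most 62.5 mm and 10.7 degrees, less where a joint would pass 70% of its speed; a pose out of reach is approached as far as the arm can. A call with a gripper value outside its range is refused whole. The fingers move at their own pace and stop on an object; "squeeze" is the grip in N (left out, the last holds). Time passes only in rows, so rows that repeat a pose let the fingers close. It gives the time, the measured TCP pose, the force and the opening at its end, in the units of the state.
- r.sense(): the state, without advancing time (a new reading comes with each control period).
- cams.read_camera(name): name is "scene" or "side" or "wrist"; returns a dict with "img" (384x512x3 uint8, blue, green, red), "z_map" (384x512 float32, m along the optical axis (not along the pixel's ray), 0 where there is no reading), "fx", "fy", "cx", "cy" (pixels), "dist" ([k1, k2, p1, p2, k3] as OpenCV has them; the pictures are not rectified), "T" (4x4, takes a point from camera to world coordinates); the wrist camera has in their place "tool_from_camera" (4x4, takes a point from camera to tool coordinates, whose origin is the TCP and whose axes are the flange's). Camera axes: x right, y down, z forward; pixel columns grow to the right and rows downward; lengths in m; the calibration is good to about 2 mm. A picture is of the moment at which its call begins: read the wrist's pose just before it.
- order.hand_in(): hands the job in, once; it reports no verdict.
Trained networks look in the newest picture that a camera, given by its name, has taken for a name from the list of things; names that differ only in an ending like _2 or _b are one class to them, and where a whole thing is asked for, a point or a joint stands for the part that bears it (a point fixed in the world has none). Each returns a list of dicts, best first, with "conf" (0 to 1); they miss things now and then, are a little off and sometimes report something else, mostly with a low value. They report only what shows in the picture. A call takes as long as a camera call. They do not tell look-alikes from the thing itself.
- cams.find_in(camera, name): "box" ([left, top, right, bottom] in pixels, round what is visible of it).
- cams.silhouettes(camera, name): "pixels" (384x512 bool, what is visible of it) and "box" ([left, top, right, bottom] in pixels, round what is visible of it).
The state is a dict: "time": time; "joint_pos": joint angles; "joint_vel": joint speeds; "effort": joint torques, N m; "eef_pos": TCP position; "ee_rot": TCP orientation; "ft_force": force on the tool from outside, world axes, zero at the start; "ft_torque": the same for the moment, N m; "grip_width": opening from 0.0 (shut) to 1.0 (fully open).
Only numpy, scipy, OpenCV 4.12 (cv2) and the standard library are available. Lean on these libraries where they do the work, as an engineer would, in place of code of your own. Each camera call takes 0.05 s, during which the arm holds its last target. There are 200 camera calls.

## Task

The bush standing on the tilting weld fixture is to be tacked at the angle set by the index rider. Push the sliding jaw against the bush until the bush is nipped firmly in the V-jaw, then lift the leaf by its front bar until the leaf's pointer is level with the white line on the index rider, and finish while still holding the bar there so that I can weld. Leave the rider where it is set and do not disturb the loose parts on the bench.

Things in the scene. Friction and masses are not known exactly. Their poses are not given: they have to be found in the camera images.
- hinge (a point): Middle of the hinge axis of the tilting weld fixture (a grey base plate 205 x 186 x 12 mm screwed to the bench, carrying an aluminium leaf 150 x 140 x 10 mm hinged along its far edge). This point is 26 mm above the bench. Its axes: x runs away from the front bar (level, square to the hinge), y along the hinge to the left seen from the front bar, z up. The fixture does not move in use. The leaf with all on it weighs about 1 kg
- leaf (a joint): Tilt of the leaf about the hinge axis: 0 = level, resting on its buttons (the start); grows as the front bar is lifted, up to 1.0 rad. There is no stay and hardly any friction: it falls back when let go. At tilt a a point of the leaf at (-d, y, h) from the hinge at level is at (-d cos a + h sin a, y, d sin a + h cos a) in the axes of hinge
- bar_mid (a point): Middle of the leaf's front lift bar, on its axis: a black rubber grip 16 mm in diameter and 76 mm long, parallel to the hinge, carried on two bent steel rods 48 mm to either side of the middle. With the leaf level it is 48 mm above the bench, 225 mm in front of the hinge axis and 60 mm clear of the leaf's front edge, with only bench below it. It is round, so it can turn between the fingers as the leaf swings; grip it from above with the fingers closing square to it
- pointer (a point): Tip of the leaf's pointer, a 3 mm thick dark blade on the leaf's left edge beside the strap, 172 mm from the hinge axis; it rises with the leaf
- index_mark (a point): End of the white line across the index rider, a dark 20 x 12 x 12 mm block clamped on the curved steel quadrant strap at the left of the fixture, 172 mm from the hinge axis: where the pointer's tip is when the leaf stands at the set angle. The strap is 14 mm wide and has plain tick notches every 5 degrees; it reaches 160 mm above the bench
- index (a joint): Angle of the index rider about the hinge axis, same zero and sense as leaf (0.28 to 0.72 rad at the start, stiff). Not to be moved
- jaw_post (a point): Middle of the grip length of the round upright post on the sliding jaw, 16 mm in diameter, its top 15 mm higher; the jaw's flat top (58 x 29 mm over all) is 21 mm below this point. With the leaf level it is 89 mm above the bench. The post's axis stands 19.5 mm behind the flat jaw face
- slide_jaw (a joint): Travel of the sliding jaw along the leaf towards the V-jaw, in the +y direction of hinge: 0 = wide open; the plate presses the bush into the V from about 0.028 m on, and its spring is fully home at about 0.032 m. The slideway is stiff (about 8 N to move it), so that the jaw stays where it is left and keeps its nip
- jaw_plate: Flat hardened steel plate, 58 x 6 x 29 mm, carried on two sprung guide pins at the front of the sliding jaw; it meets the bush. It gives way by up to 4 mm: the spring starts at 2 N and presses with 10 N when it is pushed fully home. Origin under the middle of its flat face, which looks along +y of the leaf; axes as the leaf's
- v_jaw: Fixed steel V-jaw 78 mm wide and 36 mm high at the left edge of the leaf, with an upright 90 degree V that opens towards the sliding jaw. Origin on the leaf's top under the jaw axis, 95 mm in front of the hinge; axes as the leaf's
- lift_bar: The lift bar as a part of the leaf; origin on the hinge axis, axes as the leaf's
- work_bush: The bush to be nipped: plain steel bush, 34 mm in diameter and 42 mm high, standing upright on the leaf between the jaws, some mm off the V. Origin in the centre of its underside, z along its axis. About 0.12 kg
- nest (a point): The point on the leaf's top surface (32 mm above the bench when level) where the centre of the bush's underside is when the bush sits in the V; 95 mm in front of the hinge axis
- bush_4: Loose steel bush, 34 mm in diameter, 42 mm high, on the bench; bystander. Origin in the centre of its underside
- nut_big: Loose hexagon nut, 36 x 41 x 18 mm, on the bench; bystander. Origin in the centre of its underside
- nut_small: Loose hexagon nut, 30 x 34 x 15 mm, on the bench; bystander. Origin in the centre of its underside
- bush_3: Loose brass-coloured bush, 30 mm in diameter, 50 mm high, on the bench; bystander. Origin in the centre of its underside
- bush_5: Loose steel bush, 36 mm in diameter, 30 mm high, on the bench; bystander. Origin in the centre of its underside
Mind the look-alikes: they are no part of the job. Leave any green look-alike of the work_bush alone.

How it is judged:
By the outcome, as a careful person would: the job done as asked, in the order asked, and still so for the second after the job is handed in, while the arm keeps its last pose, push and grip.
It also fails if it takes over 40 s, if anything falls off the work surface, if the arm or the gripper's body presses on something with over 40 N, if the wrist force passes 120 N, or if a joint passes its speed limit or range.

## Working session

There is one attempt and no reset: what is moved stays moved. The work goes in short steps, Python scripts to look and compute and a tool call to move; the robot and the scene stay as the last step left them, time stands still between calls to the robot, and variables do not carry over. Pictures are saved under pics/ and viewed, about 8 in all and at most 12, crops included, and the job is handed in when it is done.

Besides the shell and the picture viewer there is one more tool, called after "Request:" as name([rows], argument=value, ...), one row to a line, values as JSON. step_arm: Moves the arm, as the interface text tells. Its arguments: {"type":"object","properties":{"increments":{"type":"array"},"squeeze":{"type":"number"}},"required":["increments"]}

```bash
mkdir -p pics; cat > h.py <<'E'
import numpy as np, cv2
from rig import r, cams, order
from scipy.spatial.transform import Rotation as R
def cam(n):
    s=r.sense(); c=cams.read_camera(n)
    if 'T' not in c:
        T=np.eye(4);T[:3,:3]=R.from_rotvec(s['ee_rot']).as_matrix();T[:3,3]=s['eef_pos']
        c['T']=T@np.array(c['tool_from_camera'])
    c['K']=np.array([[c['fx'],0,c['cx']],[0,c['fy'],c['cy']],[0,0,1.]]);c['D']=np.array(c['dist'],float)
    return c
def pts(c,uv):
    uv=np.atleast_2d(np.array(uv,float)); n=cv2.undistortPoints(uv[:,None],c['K'],c['D'])[:,0]
    z=c['z_map'][uv[:,1].astype(int),uv[:,0].astype(int)]
    p=np.c_[n*z[:,None],z]; return p@c['T'][:3,:3].T+c['T'][:3,3]
def ray(c,uv,h):  # intersect with z=h
    n=cv2.undistortPoints(np.array(uv,float).reshape(-1,1,2),c['K'],c['D'])[:,0]
    d=np.c_[n,np.ones(len(n))]@c['T'][:3,:3].T; o=c['T'][:3,3]
    return o+d*((h-o[2])/d[:,2])[:,None]
def proj(c,P):
    Ti=np.linalg.inv(c['T']); return cv2.projectPoints(np.atleast_2d(P).astype(float),cv2.Rodrigues(Ti[:3,:3])[0],Ti[:3,3],c['K'],c['D'])[0][:,0]
E
python3 - <<'E'
from h import *
for n in ('scene','side'):
    c=cam(n); cv2.imwrite(f'pics/{n}0.png',c['img']); print(n,c['T'][:3,3].round(3),c['T'][:3,2].round(2))
    for k in ('lift_bar','jaw_post','work_bush','v_jaw','index_mark','pointer','jaw_plate','hinge','bar_mid'):
        print(k,[(np.round(d['box']).tolist(),round(d['conf'],2)) for d in cams.find_in(n,k)][:4])
print(r.sense())
E
```

```text
scene [0.034 0.67  0.531] [ 0.61 -0.59 -0.53]
lift_bar [([222.0, 215.0, 284.0, 254.0], 0.81)]
jaw_post [([216.0, 188.0, 242.0, 217.0], 0.91)]
work_bush [([286.0, 195.0, 298.0, 217.0], 0.56), ([215.0, 170.0, 229.0, 190.0], 0.47), ([203.0, 206.0, 226.0, 225.0], 0.45)]
v_jaw [([198.0, 210.0, 219.0, 232.0], 0.52)]
index_mark [([206.0, 227.0, 220.0, 234.0], 0.54)]
pointer [([182.0, 187.0, 282.0, 247.0], 0.66)]
jaw_plate [([218.0, 195.0, 238.0, 219.0], 0.61), ([332.0, 206.0, 349.0, 228.0], 0.31), ([218.0, 185.0, 243.0, 214.0], 0.2)]
hinge [([157.0, 185.0, 284.0, 268.0], 0.74), ([218.0, 184.0, 242.0, 216.0], 0.39)]
bar_mid [([224.0, 217.0, 282.0, 249.0], 0.67)]
side [0.106 0.924 0.681] [ 0.42 -0.72 -0.56]
lift_bar [([241.0, 222.0, 292.0, 258.0], 0.98)]
jaw_post [([226.0, 200.0, 250.0, 228.0], 0.72), ([193.0, 200.0, 293.0, 260.0], 0.51)]
work_bush [([206.0, 185.0, 218.0, 206.0], 0.64), ([278.0, 200.0, 290.0, 223.0], 0.51), ([192.0, 203.0, 292.0, 259.0], 0.32)]
v_jaw [([208.0, 224.0, 235.0, 249.0], 0.92), ([245.0, 225.0, 290.0, 254.0], 0.73), ([192.0, 200.0, 290.0, 257.0], 0.6)]
index_mark [(
[... 244 characters left out ...]
 255.0], 0.76)]
{'time': 1.0, 'joint_pos': array([-1.51152707e+00,  5.27478983e-01,  1.43273522e+00, -2.73398887e-06,
        1.18137371e+00, -1.78472892e-01]), 'joint_vel': array([ 2.87144625e-04,  1.21538576e-03, -1.77643788e-04,  1.30764586e-03,
        6.20684796e-04,  6.57592663e-05]), 'effort': array([ 6.75188221e-04, -4.42323267e+01, -1.78425372e+01, -2.88562760e-04,
        7.48836883e-04,  1.09780891e-05]), 'eef_pos': array([ 0.14723545, -0.60737551,  0.25031209]), 'ee_rot': array([ 3.11941815e+00,  3.72566704e-01, -4.41016786e-06]), 'ft_force': array([0.19023572, 0.50350403, 0.92872427]), 'ft_torque': array([-0.00794341,  0.01045905,  0.05561841]), 'grip_width': 1.0012600436497554}
```

```bash
python3 -c "
import cv2,numpy as np
a=cv2.imread('pics/scene0.png');b=cv2.imread('pics/side0.png')
print(a.shape)"
```

```text
(384, 512, 3)
```

View pics/scene0.png

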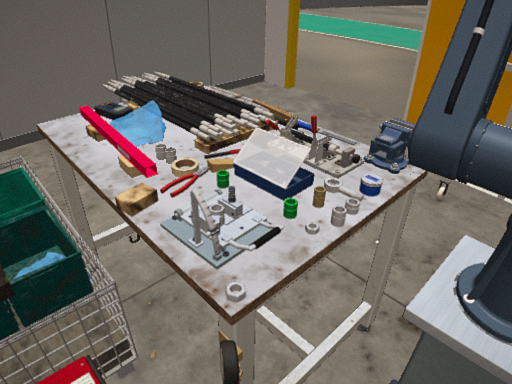

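View pics/side0.png

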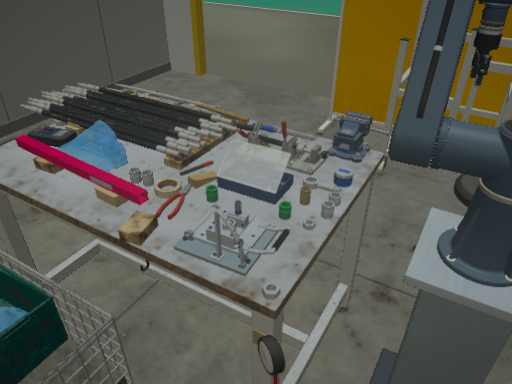

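The fixture shows around scene (222,228): black bar at (264,238), strap at (196,213), post at (232,193), work bush at (216,210). Look-alikes are green bushes at scene (223,178) and (290,207), plus loose steel bushes at (338,215). I'll estimate the poses roughly, then look from the wrist.

```bash
python3 - <<'E'
from h import *
for n in ('scene','side'):
    c=cam(n)
    for k in ('bar_mid','jaw_post','hinge'):
        S=cams.silhouettes(n,k)
        if not S: continue
        m=S[0]['pixels']
        g=c['img'].max(2)
        if k=='bar_mid': m=m&(g<70)
        v,u=np.nonzero(m&(c['z_map']>0)); P=pts(c,np.c_[u,v]); 
        md=np.median(P,0); print(n,k,S[0]['conf'],len(P),md.round(3))
        if k=='bar_mid':
            Q=P[(P[:,2]>.03)&(P[:,2]<.07)]; 
            mm,e=cv2.PCACompute(Q[:,:2].astype(np.float32),None); t=(Q[:,:2]-mm)@e[0]; print(mm,e[0],t.min(),t.max(),Q[:,2].max())
        if k=='jaw_post': 
            Q=P[P[:,2]>.08]; print(Q.mean(0),P[:,2].max(),len(Q))
        if k=='hinge':
            Q=P[abs(P[:,2]-.012)<.006]; rc=cv2.minAreaRect(Q[:,:2].astype(np.float32)); print(rc)
E
```

```text
scene bar_mid 0.9 202 [0.428 0.253 0.052]
[[0.42914268 0.251597  ]] [-0.0665087  0.9977858] -0.04590740370449003 0.036249093942443814 0.05518460597372121
scene hinge 0.69 5059 [0.527 0.308 0.03 ]
((0.5738421678543091, 0.27091872692108154), (0.2068294882774353, 0.1861051321029663), 3.364868402481079)
side bar_mid 0.89 118 [0.43  0.253 0.053]
[[0.43101063 0.2525881 ]] [-0.07660667  0.9970614 ] -0.04728510688032948 0.036824215337617254 0.05678167068851703
side jaw_post 0.8 298 [0.556 0.242 0.066]
[0.56131493 0.2389539  0.09358056] 0.10504956174771296 52
```

Request:
step_arm([
  {"xyz": [34, -46, -13], "turn": [0, 0, 0], "gripper": 85},
  {"xyz": [68, -92, -26], "turn": [0, 0, 0], "gripper": 85},
  {"xyz": [102, -138, -39], "turn": [0, 0, 0], "gripper": 85},
  {"xyz": [136, -184, -52], "turn": [0, 0, 0], "gripper": 85},
  {"xyz": [170, -230, -65], "turn": [0, 0, 0], "gripper": 85},
  {"xyz": [204, -276, -78], "turn": [0, 0, 0], "gripper": 85},
  {"xyz": [238, -322, -90], "turn": [0, 0, 0], "gripper": 85},
  {"xyz": [272, -368, -100], "turn": [0, 0, 0], "gripper": 85},
], squeeze=60)

```text
time: 2.4
eef_pos: [0.3254, -0.1841, 0.3511]
ee_rot: [3.118, 0.371, 0.002]
ft_force: [1.8, -0.2, 0.2]
grip_width: 0.993
```

Request:
step_arm([
  {"xyz": [34, -46, 0], "turn": [0, 0, -0.174], "gripper": 85},
  {"xyz": [68, -92, 0], "turn": [0, 0, -0.348], "gripper": 85},
  {"xyz": [102, -138, 0], "turn": [0, 0, -0.522], "gripper": 85},
  {"xyz": [136, -184, 0], "turn": [0, 0, -0.696], "gripper": 85},
  {"xyz": [170, -230, 0], "turn": [0, 0, -0.87], "gripper": 85},
  {"xyz": [204, -276, 0], "turn": [0, 0, -1.044], "gripper": 85},
  {"xyz": [238, -322, 0], "turn": [0, 0, -1.218], "gripper": 85},
  {"xyz": [272, -368, 0], "turn": [0, 0, -1.39], "gripper": 85},
])

```text
time: 3.4
eef_pos: [0.5031, 0.238, 0.3505]
ee_rot: [2.15, 2.29, 0.001]
ft_force: [0.7, -1.1, 0.4]
grip_width: 0.992
```

```bash
python3 - <<'E'
from h import *
s=r.sense(); print(s['time'],s['eef_pos'],s['ee_rot'],s['joint_pos'].round(2))
c=cam('wrist'); cv2.imwrite('pics/w1.png',c['img'])
print(c['T'].round(3))
for k in ('jaw_post','bar_mid','work_bush','v_jaw','index_mark','jaw_plate','pointer'):
    for d in cams.silhouettes('wrist',k)[:3]:
        v,u=np.nonzero(d['pixels']&(c['z_map']>0)); P=pts(c,np.c_[u,v]); print(k,round(d['conf'],2),np.round(d['box']),len(P),np.median(P,0).round(3),P.min(0).round(3),P.max(0).round(3))
E
```

```text
3.4 [0.50311421 0.23797992 0.35047654] [2.14972260e+00 2.28994236e+00 5.27443461e-04] [ 0.24  0.33  1.48 -0.    1.34  0.18]
[[ 0.998  0.06   0.02   0.498]
 [ 0.063 -0.948 -0.312  0.318]
 [ 0.001  0.312 -0.95   0.473]
 [ 0.     0.     0.     1.   ]]
jaw_post 0.89 [280. 143. 320. 173.] 938 [0.563 0.241 0.067] [0.535 0.217 0.031] [0.595 0.254 0.105]
bar_mid 0.79 [202.  99. 268. 177.] 1808 [0.449 0.257 0.042] [ 0.415  0.184 -0.002] [0.52  0.311 0.057]
bar_mid 0.75 [276.  92. 333. 120.] 1326 [0.562 0.311 0.067] [0.521 0.288 0.03 ] [0.608 0.328 0.074]
work_bush 0.9 [367. 203. 399. 233.] 578 [0.714 0.142 0.031] [ 0.7    0.105 -0.001] [0.745 0.156 0.043]
work_bush 0.76 [236. 214. 259. 243.] 487 [0.497 0.107 0.032] [ 0.481  0.081 -0.002] [0.515 0.121 0.043]
work_bush 0.7 [200.  80. 371. 185.] 12017 [0.563 0.26  0.032] [ 0.415  0.177 -0.002] [0.678 0.332 0.105]
v_jaw 0.84 [274.  94. 332. 118.] 1261 [0.56  0.311 0.067] [0.521 0.288 0.032] [0.598 0.326 0.072]
v_jaw 0.62 [278. 140. 324. 169.] 1045 [0.562 0.241 0.067] [0.535 0.214 0.03 ] [0.6   0.255 0.105]
v_jaw 0.55 [193. 207. 214. 230.] 258 [0.42  0.113 0.013] [ 0.405  0.097 -0.002] [0.434 0.128 0.017]
index_mark 0.65 [242.  56. 260.  79.] 225 [0.49  0.348 0.086] [ 0.482  0.333 -0.001] [0.498 0.372 0.095]
jaw_plate 0.7 [276. 143. 323. 156.] 331 [0.565 0.252 0.066] [0.535 0.242 0.039] [0.593 0.254 0.069]
jaw_plate 0.42 [180. 277. 205. 305.] 428 [ 0.402 -0.02   0.023] [ 0.386 -0.044  0.001] [ 0.419 -0.009  0.031]
pointer 0.67 [202.  80. 369. 185.] 11729 [0.564 0.26  0.032] [ 0.423  0.177 -0.001] [0.678 0.331 0.105]
```

View pics/w1.png

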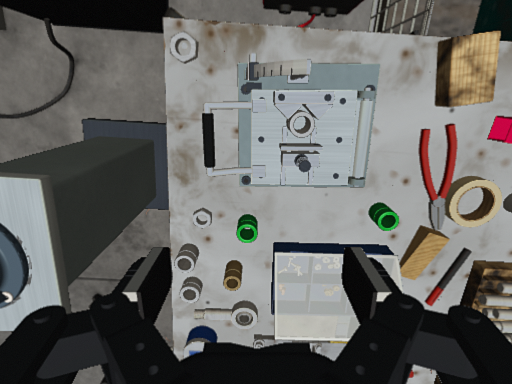

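The bush is at wrist (302,120) between the V-jaw and the post at (301,163). The strap runs along (250–310,70), with a dark rider near (251,66). The green bushes (247,228) and (383,216) and the loose steel ones (~188,258) are clear of the work. Next come the precise frame and the rider crops.

```bash
python3 - <<'E'
from h import *
c=cam('wrist'); H,W=c['z_map'].shape
vv,uu=np.mgrid[40:200,180:390]; uv=np.c_[uu.ravel(),vv.ravel()]; P=pts(c,uv); g=c['img'][40:200,180:390].reshape(-1,3)
m=(P[:,2]>.008)&(P[:,2]<.016); rc=cv2.minAreaRect(P[m][:,:2].astype(np.float32)); print('base',rc)
# leaf top
m=abs(P[:,2]-.032)<.003; rc=cv2.minAreaRect(P[m][:,:2].astype(np.float32)); print('z32',rc)
m=(g.max(1)<60)&(abs(P[:,2]-.05)<.01)&(P[:,0]<.47); Q=P[m]; mm,e=cv2.PCACompute(Q[:,:2].astype(np.float32),None); t=(Q[:,:2]-mm)@e[0]
print('bar',mm,e[0],(t.min(),t.max()),Q[:,2].max(),len(Q))
m=(P[:,2]>.098)&(abs(P[:,0]-.56)<.04)&(P[:,1]<.28); print('post',P[m].mean(0),np.ptp(P[m],axis=0),m.sum())
m=(abs(P[:,2]-.074)<.003)&(abs(P[:,0]-.56)<.04)&(abs(P[:,1]-.29)<.03);Q=P[m];print('bush',cv2.minEnclosingCircle(Q[:,:2].astype(np.float32)),len(Q))
cr=[]
cr.append(cv2.resize(c['img'][45:105,230:320],(450,300),interpolation=cv2.INTER_CUBIC))
for n,b in (('scene',(180,180,240,265)),('side',(195,195,255,265))):
    k=cam(n); x0,y0,x1,y1=b; i=k['img'][y0:y1,x0:x1]; i=cv2.resize(i,None,fx=300/(y1-y0),fy=300/(y1-y0),interpolation=cv2.INTER_CUBIC); print(n,i.shape); cr.append(i)
top=np.hstack(cr[1:]); w=max(450,top.shape[1]); o=np.zeros((600,w,3),np.uint8); o[:300,:450]=cr[0]; o[300:,:top.shape[1]]=top; cv2.imwrite('pics/crop1.png',o)
E
```

```text
base ((0.5357252359390259, 0.2812029719352722), (0.28244873881340027, 0.21118375658988953), 3.201608896255493)
z32 ((0.5654325485229492, 0.2581616938114166), (0.21152199804782867, 0.1478676050901413), 0.9255925416946411)
bar [[0.4347406  0.25044397]] [-0.0565436   0.99840015] (np.float64(-0.03821292681611957), np.float64(0.03695866561188165)) 0.05702342540521854 581
post [0.56448493 0.23380268 0.10272112] [0.01666757 0.01594435 0.0070507 ] 138
bush ((0.5599331855773926, 0.3007267415523529), 0.035270754247903824) 327
scene (300, 212, 3)
side (300, 257, 3)
```

View pics/crop1.png

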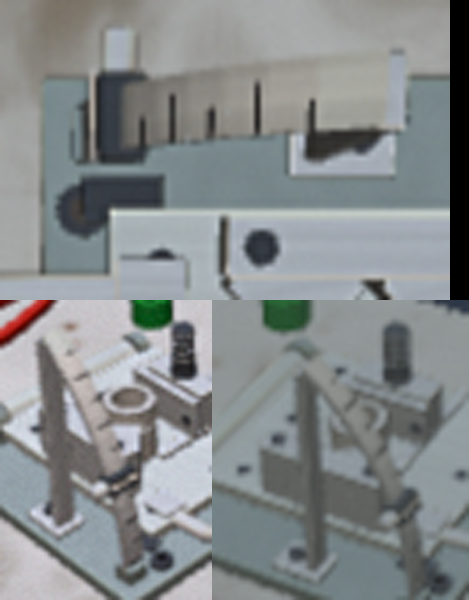

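Request:
step_arm([
  {"xyz": [-8, 30, 40], "turn": [0, 0, 0], "gripper": 60},
  {"xyz": [-8, 61, 90], "turn": [0, 0, 0], "gripper": 50},
  {"xyz": [-8, 61, 140], "turn": [0, 0, 0], "gripper": 50},
  {"xyz": [-8, 61, 160], "turn": [0, 0, 0], "gripper": 50},
  {"xyz": [-8, 61, 160], "turn": [0, 0, 0], "gripper": 50},
])

```text
time: 4.58
eef_pos: [0.5628, 0.2306, 0.1885]
ee_rot: [-2.157, -2.281, 0.006]
ft_force: [0.2, -0.3, -0.3]
grip_width: 0.587
```

```bash
python3 - <<'E'
from h import *
c=cam('wrist'); s=r.sense(); cv2.imwrite('pics/w2.png',c['img'])
vv,uu=np.mgrid[0:384,0:512]; uv=np.c_[uu.ravel(),vv.ravel()]; P=pts(c,uv)
m=(P[:,2]>.098)&(P[:,2]<.112)&(abs(P[:,0]-.565)<.03)&(abs(P[:,1]-.235)<.03); Q=P[m]; uvm=uv[m].mean(0)
print('tcp',s['eef_pos'],'post',Q.mean(0),np.ptp(Q,axis=0),m.sum(),uvm)
m=(abs(P[:,2]-.074)<.003)&(abs(P[:,0]-.563)<.03)&(abs(P[:,1]-.285)<.03);Q=P[m];print('bush',Q.mean(0),cv2.minEnclosingCircle(Q[:,:2].astype(np.float32)),len(Q))
m=(abs(P[:,2]-.0685)<.0025)&(abs(P[:,0]-.565)<.045)&(P[:,1]<.262)&(P[:,1]>.2);print('jawtop',cv2.minAreaRect(P[m][:,:2].astype(np.float32)))
E
```

```text
tcp [0.56397362 0.23101983 0.19017177] post [0.56483123 0.23431329 0.1027451 ] [0.0166577  0.01594322 0.0062902 ] 379 [260.         201.13720317]
bush [0.55996305 0.28269581 0.07311336] ((0.568373441696167, 0.29305773973464966), 0.03054986149072647) 851
jawtop ((0.5647122859954834, 0.2386886030435562), (0.05749984830617905, 0.028188372030854225), 3.166560649871826)
```

View pics/w2.png

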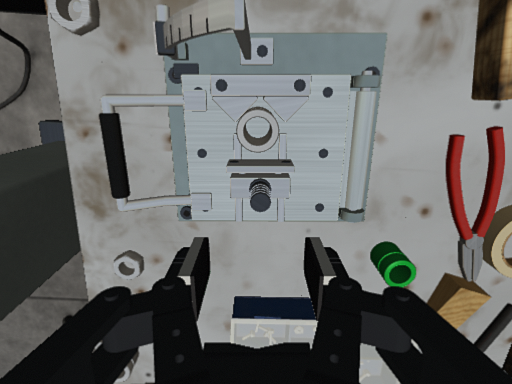

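The post is at (260,195), the bush at (258,128) and the V-jaw beyond it, and the open fingers straddle the post line. I'll go down and grip the post.

Request:
step_arm([
  {"xyz": [3, 1, 50], "turn": [0, 0, 0], "gripper": 50},
  {"xyz": [3, 1, 80], "turn": [0, 0, 0], "gripper": 50},
  {"xyz": [3, 1, 97], "turn": [0, 0, 0], "gripper": 50},
  {"xyz": [3, 1, 97], "turn": [0, 0, 0], "gripper": 30},
  {"xyz": [3, 1, 97], "turn": [0, 0, 0], "gripper": 10},
  {"xyz": [3, 1, 97], "turn": [0, 0, 0], "gripper": 10},
  {"xyz": [3, 1, 97], "turn": [0, 0, 0], "gripper": 10},
], squeeze=60)

```text
time: 5.5
eef_pos: [0.565, 0.2347, 0.095]
ee_rot: [2.157, 2.283, 0.002]
ft_force: [-3.5, -0.8, 7.2]
grip_width: 0.169
```

Request:
step_arm([
  {"xyz": [4, 0, 0], "turn": [0, 0, 0], "gripper": 10},
  {"xyz": [8, 0, 0], "turn": [0, 0, 0], "gripper": 10},
  {"xyz": [12, 0, 0], "turn": [0, 0, 0], "gripper": 10},
  {"xyz": [16, 0, 0], "turn": [0, 0, 0], "gripper": 10},
  {"xyz": [19, 0, 0], "turn": [0, 0, 0], "gripper": 10},
  {"xyz": [22, 0, 0], "turn": [0, 0, 0], "gripper": 10},
  {"xyz": [24, 0, 0], "turn": [0, 0, 0], "gripper": 10},
  {"xyz": [25, 0, 0], "turn": [0, 0, 0], "gripper": 10},
])

```text
time: 6.5
eef_pos: [0.564, 0.2525, 0.095]
ee_rot: [2.147, 2.282, -0.014]
ft_force: [-1.4, -24.7, 9.6]
grip_width: 0.164
```

Request:
step_arm([
  {"xyz": [1, 0, 0], "turn": [0, 0, 0], "gripper": 10},
  {"xyz": [2, 0, 0], "turn": [0, 0, 0], "gripper": 10},
  {"xyz": [3, 0, 0], "turn": [0, 0, 0], "gripper": 10},
  {"xyz": [3, 0, 0], "turn": [0, 0, 0], "gripper": 10},
])

```text
time: 7.0
eef_pos: [0.564, 0.2528, 0.0951]
ee_rot: [2.145, 2.281, -0.02]
ft_force: [-0.5, -30.7, 10.4]
grip_width: 0.165
```

Request:
step_arm([
  {"xyz": [1, 0, 0], "turn": [0, 0, 0], "gripper": 10},
  {"xyz": [2, 0, 0], "turn": [0, 0, 0], "gripper": 10},
  {"xyz": [2, 0, 0], "turn": [0, 0, 0], "gripper": 10},
])

```text
time: 7.38
eef_pos: [0.564, 0.2531, 0.0951]
ee_rot: [2.143, 2.28, -0.023]
ft_force: [-0.5, -34.9, 12.6]
grip_width: 0.169
```

```bash
python3 - <<'E'
from h import *
c=cam('wrist'); cs=cam('scene')
a=c['img'][:300]; b=cv2.resize(cs['img'][170:265,170:300],None,fx=3,fy=3,interpolation=cv2.INTER_CUBIC)
o=np.zeros((590,512,3),np.uint8); o[:300]=a; o[300:585,:390]=b; cv2.imwrite('pics/w3.png',o)
E
```

```text
(no output)
```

View pics/w3.png

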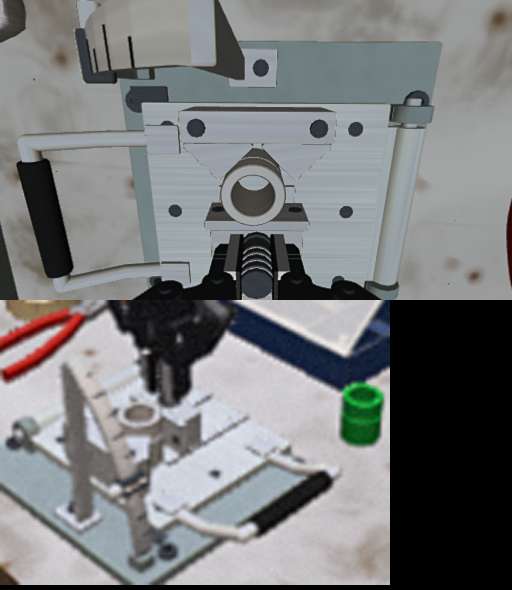

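```bash
python3 - <<'E'
from h import *
c=cam('wrist'); s=r.sense(); print(s['eef_pos'],s['ft_force'])
vv,uu=np.mgrid[60:300,60:420]; uv=np.c_[uu.ravel(),vv.ravel()]; P=pts(c,uv); 
e=np.array([.9984,.0565]);f=np.array([-.0565,.9984]);h0=np.array([.6594,.2631]); X=(P[:,:2]-h0)@e; Y=(P[:,:2]-h0)@f
print('tcp local',(s['eef_pos'][:2]-h0)@np.c_[e,f])
def rep(n,m): print(n,m.sum(),X[m].min().round(4),X[m].max().round(4),Y[m].min().round(4),Y[m].max().round(4),P[m][:,2].mean().round(4))
box=(abs(X+.095)<.022)&(abs(Y-.035)<.025)
m=box&(P[:,2]>.0715)&(P[:,2]<.077); rep('bushtop',m)
# fit outer circle: convex hull
hull=cv2.convexHull(np.c_[X[m],Y[m]].astype(np.float32))[:,0]; A=np.c_[2*hull,np.ones(len(hull))]; q=np.linalg.lstsq(A,(hull**2).sum(1),rcond=None)[0]; print('circ',q[:2],np.sqrt(q[2]+q[0]**2+q[1]**2))
for y in np.arange(.03,.075,.004):
    m=(abs(Y-y)<.001)&(abs(P[:,2]-.068)<.0025)&(abs(X+.095)<.045); 
    x=np.sort(X[m]); 
    if len(x)>3: g=np.diff(x); i=g.argmax(); print(round(y,3),len(x),x[0].round(4),x[-1].round(4),'gap',x[i].round(4),x[i+1].round(4))
E
```

```text
[0.56400548 0.25306792 0.0950518 ] [ -1.18464813 -35.80768238  11.56312986]
tcp local [-0.0958087  -0.00462624]
bushtop 1833 -0.115 -0.0813 0.01 0.0422 0.0731
circ [-0.09809506  0.02545253] 0.01681265936669755
0.034 32 -0.1189 -0.0744 gap -0.1121 -0.0839
0.038 89 -0.1218 -0.0693 gap -0.1077 -0.0882
0.042 178 -0.1263 -0.066 gap -0.0924 -0.0866
0.046 169 -0.1313 -0.0612 gap -0.101 -0.0913
0.05 182 -0.1321 -0.0593 gap -0.0995 -0.0924
0.054 613 -0.1347 -0.0575 gap -0.1279 -0.1274
0.058 594 -0.1346 -0.0573 gap -0.1307 -0.1299
0.062 640 -0.1344 -0.057 gap -0.1261 -0.1252
0.066 653 -0.1346 -0.0575 gap -0.1346 -0.134
```

```bash
python3 - <<'E'
from h import *
c=cam('wrist')
cv2.imwrite('pics/w4.png',cv2.resize(c['img'][90:310,130:380],None,fx=3,fy=2.7,interpolation=cv2.INTER_CUBIC))
vv,uu=np.mgrid[60:310,60:420]; uv=np.c_[uu.ravel(),vv.ravel()]; P=pts(c,uv); 
e=np.array([.9984,.0565]);f=np.array([-.0565,.9984]);h0=np.array([.6594,.2631]); X=(P[:,:2]-h0)@e; Y=(P[:,:2]-h0)@f
for x in (-.12,-.115,-.075,-.07):
    m=(abs(X-x)<.001)&(Y>-.06)&(Y<.06); o=np.argsort(Y[m]); z=P[m][o][:,2]; y=Y[m][o]
    print(x,[(round(float(a)*1e3),round(float(b)*1e3)) for a,b in zip(y[::3],z[::3])])
E
```

```text
-0.12 [(-13, 67), (-11, 66), (-10, 67), (-8, 68), (-8, 67), (-8, 67), (-6, 68), (-6, 67), (-6, 67), (-5, 67), (-5, 67), (-4, 67), (-3, 67), (-3, 68), (-2, 67), (-2, 67), (-1, 67), (-1, 67), (0, 68), (1, 68), (1, 67), (1, 68), (2, 66), (2, 66), (2, 122), (2, 117), (2, 120), (3, 119), (3, 129), (3, 122), (3, 116), (3, 124), (3, 127), (3, 119), (3, 120), (3, 124), (3, 68), (3, 121), (3, 126), (3, 120), (3, 121), (3, 125), (3, 120), (3, 128), (3, 116), (3, 118), (3, 126), (3, 67), (3, 125), (3, 125), (3, 126), (3, 123), (3, 117), (3, 130), (3, 125), (3, 117), (3, 117), (3, 125), (3, 125), (3, 126), (3, 119), (4, 128), (4, 128), (4, 125), (4, 120), (4, 125), (4, 127), (4, 67), (4, 68), (5, 67), (5, 67), (6, 66), (6, 67), (7, 67), (8, 68), (8, 67), (8, 67), (8, 40), (8, 64), (8, 64), (8, 63), (8, 59), (8, 42), (8, 62), (8, 44), (8, 65), (8, 58), (9, 61), (9, 63), (9, 57), (9, 64), (9, 49), (9, 47), (9, 61), (9, 53), (9, 48), (9, 52), (9, 53), (9, 37), (11, 35), (13, 36), (15, 36), (16, 35), (17, 32), (18, 33), (18, 33), (18, 31), (19, 31), (20, 31), (21, 31), (21, 33), (35, 65), (36, 64), 
[... 5544 characters left out ...]
 (16, 31), (17, 31), (17, 31), (18, 32), (19, 31), (19, 31), (20, 31), (21, 31), (21, 31), (36, 64), (37, 65), (38, 65), (38, 66), (38, 65), (39, 65), (39, 64), (40, 64), (40, 66), (41, 66), (41, 66), (42, 65), (42, 66), (42, 66), (43, 65), (43, 65), (44, 64), (44, 66), (44, 66), (45, 65), (45, 66), (45, 65), (46, 65), (47, 66), (47, 67), (47, 66), (48, 66), (48, 66), (49, 66), (49, 65), (49, 65), (50, 64), (50, 67), (51, 65), (51, 66), (52, 66), (52, 67), (53, 68), (53, 67), (53, 67), (53, 67), (54, 68), (54, 68), (55, 68), (55, 66), (55, 68), (56, 68), (56, 67), (56, 70), (57, 69), (57, 68), (57, 69), (58, 68), (58, 71), (58, 70), (58, 68), (59, 70), (59, 68), (59, 71), (59, 68), (60, 70)]
```

View pics/w4.png

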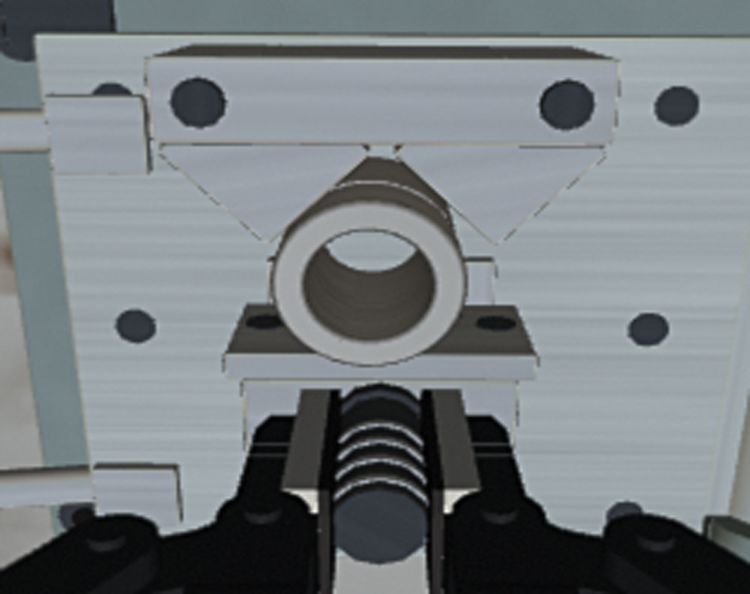

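The plate's spring is home (plate flush), but the bush is jammed about 2.5 mm to the −x side on one V wall, with a gap at the right wall (crop 450,220). I'll back the jaw off, centre the bush with the fingers, then press again.

Request:
step_arm([
  {"xyz": [-6, 0, 0], "turn": [0, 0, 0], "gripper": 10},
  {"xyz": [-11, 0, 0], "turn": [0, 0, 0], "gripper": 10},
  {"xyz": [-15, 0, 0], "turn": [0, 0, 0], "gripper": 10},
  {"xyz": [-18, 0, 0], "turn": [0, 0, 0], "gripper": 10},
  {"xyz": [-20, 0, 0], "turn": [0, 0, 0], "gripper": 10},
  {"xyz": [-20, 0, 0], "turn": [0, 0, 0], "gripper": 10},
])

```text
time: 8.32
eef_pos: [0.5643, 0.2468, 0.095]
ee_rot: [-2.158, -2.281, -0.006]
ft_force: [-3.9, 6.2, 5.6]
grip_width: 0.169
```

```bash
cat > m.py <<'E'
from h import *
e=np.array([.9984,.0565]);f=np.array([-.0565,.9984]);h0=np.array([.6594,.2631])
def look(c):
    s=r.sense(); print('t',s['time'],'tcp',s['eef_pos'].round(4),'local',((s['eef_pos'][:2]-h0)@np.c_[e,f]).round(4),'F',s['ft_force'].round(1))
    vv,uu=np.mgrid[0:384,0:512]; uv=np.c_[uu.ravel(),vv.ravel()]; P=pts(c,uv); X=(P[:,:2]-h0)@e; Y=(P[:,:2]-h0)@f; Z=P[:,2]
    b=(abs(X+.096)<.022)&(abs(Y-.027)<.025)
    m=b&(Z>.0715)&(Z<.077)
    hull=cv2.convexHull(np.c_[X[m],Y[m]].astype(np.float32))[:,0]
    if len(hull)>5: q=np.linalg.lstsq(np.c_[2*hull,np.ones(len(hull))],(hull**2).sum(1),rcond=None)[0]; print('bush',q[:2].round(4),np.sqrt(q[2]+q[0]**2+q[1]**2).round(4))
    m=(Z>.055)&(Z<.066)&(abs(abs(X+.095)-.024)<.004)&(Y<.028)&(Y>-.03); print('plate face y',np.median(Y[m]).round(4),m.sum())
    m=(Y>.07)&(Y<.12)&(Z>.11)&(Z<.17)&(abs(X+.08)<.1); m.any() and print('strap y',np.percentile(Y[m],[2,98]).round(4),'x',X[m].min(),X[m].max(),Z[m].max())
    return X,Y,Z,uv
E
python3 - <<'E'
from m import *
c=cam('wrist'); look(c)
E
```

```text
t 8.375 tcp [0.5643 0.2468 0.095 ] local [-0.0959 -0.0109] F [-4.3  5.8  5.6]
bush [-0.0981  0.0249] 0.0169
plate face y 0.007 335
strap y [0.0817 0.0922] x -0.15115665824871796 -0.10397962849994964 0.15912151418478365
```

Request:
step_arm([
  {"xyz": [0, 0, 0], "turn": [0, 0, 0], "gripper": 52},
  {"xyz": [0, 0, 0], "turn": [0, 0, 0], "gripper": 52},
  {"xyz": [0, 0, -30], "turn": [0, 0, 0], "gripper": 52},
  {"xyz": [0, 0, -55], "turn": [0, 0, 0], "gripper": 52},
  {"xyz": [17, 0, -60], "turn": [0, 0, 0], "gripper": 52},
  {"xyz": [34, 0, -60], "turn": [0, 0, 0], "gripper": 52},
  {"xyz": [34, 0, -40], "turn": [0, 0, 0], "gripper": 52},
  {"xyz": [34, 0, -40], "turn": [0, 0, 0], "gripper": 52},
], squeeze=25)

```text
time: 9.38
eef_pos: [0.56, 0.2793, 0.1306]
ee_rot: [-2.153, -2.283, 0.008]
ft_force: [0.2, -0.2, -0.1]
grip_width: 0.608
```

```bash
python3 - <<'E'
from m import *
c=cam('wrist'); X,Y,Z,uv=look(c)
# V wall: at V prong tops, inner edges
for y in (.038,.041,.044,.047):
    m=(abs(Y-y)<.001)&(Z>.06)&(Z<.07)&(abs(X+.095)<.03); x=np.sort(X[m]); g=np.diff(x); i=g.argmax(); print(y,x[i].round(4),x[i+1].round(4))
E
```

```text
t 9.425 tcp [0.5609 0.2792 0.1315] local [-0.0975  0.0216] F [-0.6  0.7 -0.5]
bush [-0.0981  0.025 ] 0.0169
plate face y 0.007 248
strap y [0.0822 0.0959] x -0.15054831660021087 -0.10404305328004049 0.15900131589676475
0.038 -0.107 -0.0886
0.041 -0.0906 -0.0858
0.044 -0.1024 -0.0885
0.047 -0.0997 -0.0918
```

Request:
step_arm([
  {"xyz": [-1, 2, 25], "turn": [0, 0, 0], "gripper": 52},
  {"xyz": [-1, 2, 45], "turn": [0, 0, 0], "gripper": 52},
  {"xyz": [-1, 2, 50], "turn": [0, 0, 0], "gripper": 46},
  {"xyz": [-1, 2, 50], "turn": [0, 0, 0], "gripper": 40},
  {"xyz": [-1, 2, 50], "turn": [0, 0, 0], "gripper": 36},
  {"xyz": [-1, 2, 50], "turn": [0, 0, 0], "gripper": 32},
  {"xyz": [-1, 2, 50], "turn": [0, 0, 0], "gripper": 30},
], squeeze=25)

```text
time: 10.3
eef_pos: [0.5647, 0.2778, 0.0843]
ee_rot: [2.157, 2.283, 0.002]
ft_force: [-1.3, -0.1, 3.6]
grip_width: 0.379
```

```bash
python3 - <<'E'
from m import *
c=cam('wrist'); X,Y,Z,uv=look(c); print(r.sense()['grip_width'])
cv2.imwrite('pics/w5.png',c['img'])
E
```

```text
t 10.35 tcp [0.5647 0.2778 0.0843] local [-0.0937  0.02  ] F [-2.  -1.8  5. ]
bush [-0.0956  0.0239] 0.0201
plate face y -0.0186 1
strap y [0.0823 0.0959] x -0.15082294995277515 -0.10385487208499444 0.15886614490887777
0.38042812605040577
```

View pics/w5.png

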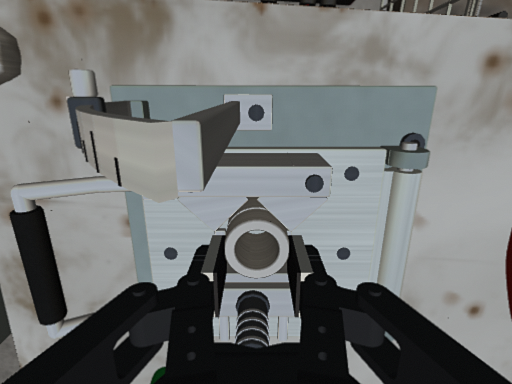

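The bush (254,247) is gripped between the pads, below the V apex. Next I seat it.

Request:
step_arm([
  {"xyz": [1, -1.5, 0], "turn": [0, 0, 0], "gripper": 30},
  {"xyz": [3, -1.5, 0], "turn": [0, 0, 0], "gripper": 30},
  {"xyz": [5, -1.5, 0], "turn": [0, 0, 0], "gripper": 30},
  {"xyz": [6, -1.5, 0], "turn": [0, 0, 0], "gripper": 30},
  {"xyz": [6, -1.5, 0], "turn": [0, 0, 0], "gripper": 30},
], squeeze=25)

```text
time: 10.98
eef_pos: [0.5634, 0.2797, 0.0845]
ee_rot: [2.152, 2.282, -0.006]
ft_force: [0.2, -13.1, 9.1]
grip_width: 0.378
```

```bash
python3 - <<'E'
from m import *
c=cam('wrist'); X,Y,Z,uv=look(c); print(r.sense()['grip_width'])
E
```

```text
t 11.025 tcp [0.5635 0.2797 0.0845] local [-0.0949  0.022 ] F [  1.  -12.2  10.1]
bush [-0.096   0.0252] 0.02
plate face y -0.0221 1
strap y [0.0823 0.0959] x -0.15049618466898834 -0.10390490689313041 0.15874037633838836
0.380783849491938
```

Request:
step_arm([
  {"xyz": [-3, 0, 0], "turn": [0, 0, 0], "gripper": 30},
  {"xyz": [-3, 0, 0], "turn": [0, 0, 0], "gripper": 40},
  {"xyz": [-3, 0, 0], "turn": [0, 0, 0], "gripper": 50},
  {"xyz": [-3, 0, 0], "turn": [0, 0, 0], "gripper": 52},
  {"xyz": [-3, 0, -30], "turn": [0, 0, 0], "gripper": 52},
  {"xyz": [-3, 0, -48], "turn": [0, 0, 0], "gripper": 52},
  {"xyz": [-20, 0, -50], "turn": [0, 0, 0], "gripper": 52},
  {"xyz": [-37, 0, -50], "turn": [0, 0, 0], "gripper": 52},
])

```text
time: 12.02
eef_pos: [0.5642, 0.2453, 0.133]
ee_rot: [-2.157, -2.284, 0.001]
ft_force: [-0.3, -0.4, -0.9]
grip_width: 0.603
```

```bash
python3 - <<'E'
from m import *
c=cam('wrist'); X,Y,Z,uv=look(c)
m=(Z>.099)&(Z<.11)&(abs(X+.095)<.02)&(abs(Y+.01)<.02); print('post',X[m].mean(),Y[m].mean(),m.sum())
E
```

```text
t 12.075 tcp [0.564  0.243  0.1325] local [-0.0964 -0.0147] F [-0.2 -1.4 -0.8]
bush [-0.0952  0.0256] 0.0168
plate face y 0.0069 225
strap y [0.0818 0.0953] x -0.15042366031320908 -0.10402683007930032 0.15912932372215616
post -0.09600673189682603 -0.010862350174440177 617
```

Request:
step_arm([
  {"xyz": [4, 0, 25], "turn": [0, 0, 0], "gripper": 52},
  {"xyz": [4, 0, 38], "turn": [0, 0, 0], "gripper": 52},
  {"xyz": [4, 0, 38], "turn": [0, 0, 0], "gripper": 30},
  {"xyz": [4, 0, 38], "turn": [0, 0, 0], "gripper": 10},
  {"xyz": [4, 0, 38], "turn": [0, 0, 0], "gripper": 10},
  {"xyz": [4, 0, 38], "turn": [0, 0, 0], "gripper": 10},
], squeeze=70)

```text
time: 12.82
eef_pos: [0.5641, 0.2505, 0.0957]
ee_rot: [-2.157, -2.284, 0.001]
ft_force: [-1.3, -1.5, 0.6]
grip_width: 0.168
```

Request:
step_arm([
  {"xyz": [3, 0, 0], "turn": [0, 0, 0], "gripper": 10},
  {"xyz": [6, 0, 0], "turn": [0, 0, 0], "gripper": 10},
  {"xyz": [9, 0, 0], "turn": [0, 0, 0], "gripper": 10},
  {"xyz": [11, 0, 0], "turn": [0, 0, 0], "gripper": 10},
  {"xyz": [13, 0, 0], "turn": [0, 0, 0], "gripper": 10},
  {"xyz": [13, 0, 0], "turn": [0, 0, 0], "gripper": 10},
])

```text
time: 13.58
eef_pos: [0.5636, 0.2572, 0.0956]
ee_rot: [2.149, 2.283, -0.015]
ft_force: [-0.7, -19.5, 2.9]
grip_width: 0.164
```

```bash
python3 - <<'E'
from m import *
c=cam('wrist'); X,Y,Z,uv=look(c)
E
```

```text
t 13.625 tcp [0.5636 0.2572 0.0956] local [-0.0959 -0.0004] F [ -2.1 -19.8   3.7]
bush [-0.0959  0.0231] 0.0188
plate face y 0.0095 248
strap y [0.0821 0.0956] x -0.15085507473257453 -0.10396422292385522 0.1596847303807685
```

Request:
step_arm([
  {"xyz": [2, 0, 0], "turn": [0, 0, 0], "gripper": 10},
  {"xyz": [4, 0, 0], "turn": [0, 0, 0], "gripper": 10},
  {"xyz": [4, 0, 0], "turn": [0, 0, 0], "gripper": 10},
])

```text
time: 14.0
eef_pos: [0.5636, 0.2578, 0.0956]
ee_rot: [2.145, 2.282, -0.023]
ft_force: [0.8, -30.4, 5.0]
grip_width: 0.162
```

```bash
python3 - <<'E'
from m import *
c=cam('wrist'); X,Y,Z,uv=look(c)
cv2.imwrite('pics/w6.png',cv2.resize(c['img'][90:310,130:380],None,fx=3,fy=2.7,interpolation=cv2.INTER_CUBIC))
E
```

```text
t 14.05 tcp [0.5636 0.2578 0.0956] local [-0.096   0.0001] F [  0.1 -30.6   5.2]
bush [-0.0954  0.0232] 0.019
plate face y 0.0097 249
strap y [0.0822 0.0956] x -0.15086230217867586 -0.10386503645064632 0.15893495412026007
```

View pics/w6.png

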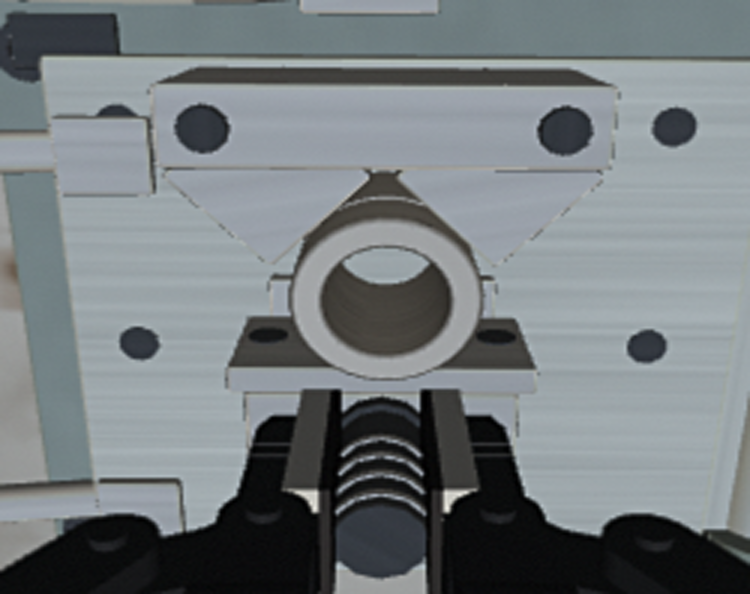

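The bush is now symmetric in the V, touching both walls (centre 386 against apex 383), with a hard stop at 30 N. I'll release and go to the bar.

Request:
step_arm([
  {"xyz": [-8, 0, 0], "turn": [0, 0, 0], "gripper": 10},
  {"xyz": [-8, 0, 0], "turn": [0, 0, 0], "gripper": 10},
  {"xyz": [-8, 0, 0], "turn": [0, 0, 0], "gripper": 40},
  {"xyz": [-8, 0, 0], "turn": [0, 0, 0], "gripper": 45},
  {"xyz": [-8, 0, -30], "turn": [0, 0, 0], "gripper": 45},
  {"xyz": [-9, -20, -60], "turn": [0, 0, 0], "gripper": 45},
  {"xyz": [-9, -75, -70], "turn": [0, 0, 0], "gripper": 45},
  {"xyz": [-9, -129, -60], "turn": [0, 0, 0], "gripper": 45},
])

```text
time: 15.05
eef_pos: [0.4356, 0.2524, 0.1571]
ee_rot: [2.155, 2.282, 0.01]
ft_force: [-0.2, -0.2, -0.2]
grip_width: 0.527
```

Request:
step_arm([
  {"xyz": [0, 0, 0], "turn": [0, 0, 0], "gripper": 45},
  {"xyz": [0, 0, 0], "turn": [0, 0, 0], "gripper": 45},
])

```text
time: 15.3
eef_pos: [0.4364, 0.2522, 0.1559]
ee_rot: [2.155, 2.284, 0.005]
ft_force: [0.9, 0.2, 0.8]
grip_width: 0.524
```

```bash
python3 - <<'E'
from m import *
c=cam('wrist'); X,Y,Z,uv=look(c); g=c['img'].reshape(-1,3).max(1)
m=(g<60)&(Z>.04)&(Z<.062)&(abs(X+.225)<.03)&(abs(Y)<.05); print('bar',X[m].mean(),Y[m].min(),Y[m].max(),Z[m].max(),m.sum(),np.polyfit(Y[m],X[m],1))
m=(Z>.099)&(Z<.11)&(abs(X+.095)<.02)&(abs(Y+.01)<.02); print('post',X[m].mean(),Y[m].mean(),m.sum())
cv2.imwrite('pics/w7.png',c['img'])
E
```

```text
t 15.35 tcp [0.4372 0.2522 0.1559] local [-0.2224  0.0017] F [ 1.2 -0.1  0.6]
bush [-0.0955  0.0252] 0.0177
plate face y 0.0004 266
strap y [0.082  0.0957] x -0.1520147143654392 -0.11867293169351471 0.15086616750694892
bar -0.2259287736186962 -0.03802855462783038 0.03720189284171122 0.05682439363891165 1649 [ 0.00558771 -0.2259388 ]
post -0.09757872426607227 -0.005878870202702034 535
```

View pics/w7.png

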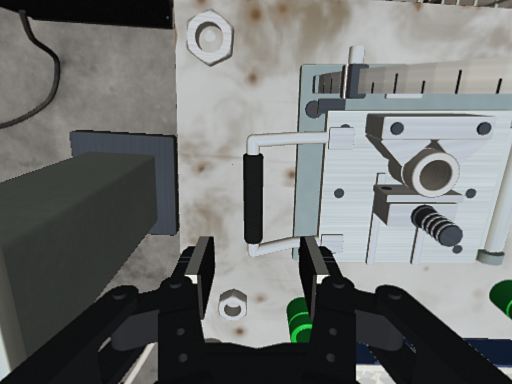

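The black bar is at (254,198) between the finger lines, the rider is on the strap at (355,80), and the bush is still nipped at (432,172). I'll go down, grip the bar, and analyse the rider meanwhile.

Request:
step_arm([
  {"xyz": [-2, -3, 50], "turn": [0, 0, 0], "gripper": 45},
  {"xyz": [-2, -3, 90], "turn": [0, 0, 0], "gripper": 45},
  {"xyz": [-2, -3, 108], "turn": [0, 0, 0], "gripper": 45},
  {"xyz": [-2, -3, 108], "turn": [0, 0, 0], "gripper": 45},
  {"xyz": [-2, -3, 108], "turn": [0, 0, 0], "gripper": 20},
  {"xyz": [-2, -3, 108], "turn": [0, 0, 0], "gripper": 8},
  {"xyz": [-2, -3, 108], "turn": [0, 0, 0], "gripper": 8},
  {"xyz": [-2, -3, 108], "turn": [0, 0, 0], "gripper": 8},
], squeeze=60)

```text
time: 16.35
eef_pos: [0.4338, 0.2495, 0.0484]
ee_rot: [2.156, 2.282, 0.006]
ft_force: [2.2, -1.0, 5.7]
grip_width: 0.168
```

```bash
python3 - <<'E'
from m import *
for n in ('wrist','scene','side'):
    c=cam(n)
    if n=='wrist': X,Y,Z,uv=look(c); cv2.imwrite('pics/raw_w8.png',c['img'])
    for k in ('index_mark','index'):
      for d in cams.silhouettes(n,k)[:2]:
        m=d['pixels']; v,u=np.nonzero(m&(c['z_map']>0)); P=pts(c,np.c_[u,v]); x=(P[:,:2]-h0)@e; y=(P[:,:2]-h0)@f
        k2=(y>.07)&(y<.12)&(P[:,2]>.04); rr=np.hypot(x,P[:,2]-.026); a=np.arctan2(P[:,2]-.026,-x)
        print(n,k,round(d['conf'],2),np.round(d['box']),k2.sum(), 'ang',np.percentile(a[k2],[2,25,50,75,98]).round(3) if k2.any() else '', 'r',np.percentile(rr[k2],[5,50,95]).round(3) if k2.any() else '', 'y',np.percentile(y[k2],[5,50,95]).round(3) if k2.any() else '')
E
```

```text
t 16.4 tcp [0.4338 0.2495 0.0484] local [-0.226  -0.0009] F [ 2.4 -0.1  6.1]Traceback (most recent call last):
  File "<stdin>", line 4, in <module>
  File "m.py", line 8, in look
    hull=cv2.convexHull(np.c_[X[m],Y[m]].astype(np.float32))[:,0]
         ~~~~~~~~~~~~~~~~~~~~~~~~~~~~~~~~~~~~~~~~~~~~~~~~~~~^^^^^
TypeError: 'NoneType' object is not subscriptable
```

```bash
python3 - <<'E'
from m import *
for n in ('wrist','scene','side'):
    c=cam(n)
    for k in ('index_mark','index'):
      for d in cams.silhouettes(n,k)[:2]:
        m=d['pixels']; v,u=np.nonzero(m&(c['z_map']>0)); P=pts(c,np.c_[u,v]); x=(P[:,:2]-h0)@e; y=(P[:,:2]-h0)@f
        k2=(y>.07)&(y<.12)&(P[:,2]>.04); rr=np.hypot(x,P[:,2]-.026); a=np.arctan2(P[:,2]-.026,-x)
        print(n,k,round(d['conf'],2),np.round(d['box']),k2.sum(), 'ang',np.percentile(a[k2],[2,25,50,75,98]).round(3) if k2.any() else '', 'r',np.percentile(rr[k2],[5,50,95]).round(3) if k2.any() else '', 'y',np.percentile(y[k2],[5,50,95]).round(3) if k2.any() else '')
c=cam('wrist'); o=np.zeros((600,800,3),np.uint8)
o[:300,:400]=cv2.resize(c['img'][0:120,300:460],(400,300),interpolation=cv2.INTER_CUBIC)
k=cam('scene'); o[300:,:400]=cv2.resize(k['img'][205:256,185:253],(400,300),interpolation=cv2.INTER_CUBIC)
k=cam('side'); o[300:,400:]=cv2.resize(k['img'][220:271,205:273],(400,300),interpolation=cv2.INTER_CUBIC)
o[:300,400:]=cv2.resize(c['img'],(400,300))
cv2.imwrite('pics/w8.png',o)
E
```

```text
wrist index_mark 0.59 [445.   3. 512.  97.] 4817 ang [0.296 0.324 0.341 0.356 0.362] r [0.173 0.177 0.179] y [0.08 0.09 0.1 ]
wrist index 0.75 [444.   2. 512.  98.] 4891 ang [0.296 0.324 0.341 0.356 0.363] r [0.173 0.177 0.179] y [0.08 0.09 0.1 ]
scene index 0.54 [181. 189. 266. 251.] 0 ang  r  y 
scene index 0.43 [203. 227. 216. 238.] 90 ang [0.28  0.309 0.328 0.342 0.354] r [0.171 0.176 0.179] y [0.082 0.095 0.108]
side index_mark 0.63 [239. 238. 244. 248.] 45 ang [0.306 0.323 0.336 0.346 0.36 ] r [0.171 0.176 0.179] y [0.087 0.097 0.108]
```

View pics/w8.png

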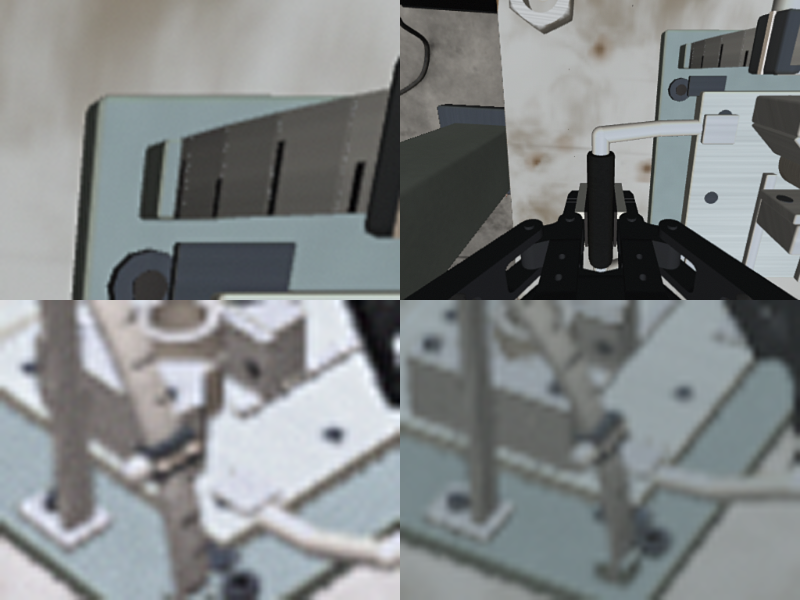

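```bash
python3 - <<'E'
from m import *
c=cam('wrist'); d=cams.silhouettes('wrist','index')[0]
g=c['img'].astype(int).min(2); v,u=np.nonzero(d['pixels']&(c['z_map']>0)); P=pts(c,np.c_[u,v]); x=(P[:,:2]-h0)@e; y=(P[:,:2]-h0)@f
a=np.arctan2(P[:,2]-.026,-x); rr=np.hypot(x,P[:,2]-.026); b=g[v,u]
for lo in np.arange(.28,.37,.006):
    m=(a>=lo)&(a<lo+.006)&(y>.075)&(y<.105); 
    if m.any(): print(lo.round(3),m.sum(),np.percentile(b[m],[10,50,90]),rr[m].mean().round(4))
m=(b>130)&(y>.075)&(y<.105); print(m.sum(),a[m].mean(),np.percentile(a[m],[5,50,95]),'u',u[m].mean(),v[m].mean(),'r',rr[m].mean(),'z',P[m][:,2].mean(),'x',x[m].mean(),np.percentile(y[m],[5,95]))
E
```

```text
0.286 18 [28.1 38.5 60.1] 0.1765
0.292 122 [25.1 31.5 40.8] 0.1772
0.298 231 [28. 35. 47.] 0.1774
0.304 269 [33. 35. 37.] 0.1775
0.31 270 [31. 35. 59.] 0.1775
0.316 216 [ 33.5  84.5 119. ] 0.1776
0.322 379 [ 85.8 117.  208.2] 0.1777
0.328 495 [ 35. 116. 223.] 0.1777
0.334 387 [ 35.   40.  183.4] 0.1773
0.34 419 [ 39.  40. 185.] 0.177
0.346 506 [ 39.  42. 185.] 0.1767
0.352 786 [48. 63. 65.] 0.1755
0.358 765 [62. 64. 66.] 0.1749
0.364 44 [63.  64.  65.7] 0.1756
560 0.3350251642287725 [0.32543714 0.33255842 0.34944757] u 485.62142857142857 27.617857142857144 r 0.17625990265011535 z 0.08394025894753392 x -0.16645809041305135 [0.08069706 0.10161119]
```

The line centre is at ≈0.326 rad (the rider spans 0.29–0.36). I'll lift along the arc.

Request:
step_arm([
  {"xyz": [0, 1, -9], "turn": [0, 0, 0], "gripper": 8},
  {"xyz": [0, 2.5, -18], "turn": [0, 0, 0], "gripper": 8},
  {"xyz": [0, 4, -27], "turn": [0, 0, 0], "gripper": 8},
  {"xyz": [0, 6.5, -35.5], "turn": [0, 0, 0], "gripper": 8},
  {"xyz": [0, 9, -44.5], "turn": [0, 0, 0], "gripper": 8},
  {"xyz": [0, 12, -53], "turn": [0, 0, 0], "gripper": 8},
  {"xyz": [0, 15, -61.5], "turn": [0, 0, 0], "gripper": 8},
  {"xyz": [0, 17.5, -67.5], "turn": [0, 0, 0], "gripper": 8},
], squeeze=45)

```text
time: 18.1
eef_pos: [0.4498, 0.2503, 0.115]
ee_rot: [-2.157, -2.283, -0.001]
ft_force: [4.6, 3.0, -8.2]
grip_width: 0.168
```

Request:
step_arm([
  {"xyz": [0, 1, -3], "turn": [0, 0, 0], "gripper": 8},
  {"xyz": [0, 1, -3], "turn": [0, 0, 0], "gripper": 8},
  {"xyz": [0, 1, -3], "turn": [0, 0, 0], "gripper": 8},
])

```text
time: 18.48
eef_pos: [0.4509, 0.2503, 0.1176]
ee_rot: [-2.158, -2.283, -0.001]
ft_force: [5.4, 2.8, -9.0]
grip_width: 0.17
```

```bash
python3 - <<'E'
from m import *
c=cam('wrist'); s=r.sense(); p=s['eef_pos']; l=(p[:2]-h0)@np.c_[e,f]; b=np.hypot(.225,.022)
print(s['time'],p,'local',l,'F',s['ft_force'],'a from bar',np.arctan2(p[2]-.026,-l[0])-np.arctan2(.022,.225),'rad',np.hypot(l[0],p[2]-.026),b)
for k in ('index','index_mark','pointer'): print(k,[(np.round(d['box']).tolist(),round(d['conf'],2)) for d in cams.find_in('wrist',k)][:3])
o=np.zeros((600,800,3),np.uint8)
# project line and pointer region
w=lambda X,Y,Z: np.r_[h0+X*e+Y*f,Z]
a=.326; print('mark px',proj(c,[w(-.172*np.cos(a),.078,.026+.172*np.sin(a)),w(-.172*np.cos(a),.1,.026+.172*np.sin(a))]))
cv2.imwrite('pics/raw9.png',c['img'])
for n in('scene','side'):
    k=cam(n); cv2.imwrite(f'pics/raw9{n}.png',k['img']); print(n,proj(k,[w(-.172*np.cos(a),.08,.026+.172*np.sin(a))]))
E
```

```text
18.525 [0.45092114 0.25037355 0.11762519] local [-0.20886434 -0.00092703] F [ 5.08108287  2.28152067 -8.39999072] a from bar 0.3159348334772545 rad 0.22807781574808622 0.22607299706068393
index [([332.0, 28.0, 369.0, 96.0], 0.76)]
index_mark [([330.0, 29.0, 367.0, 95.0], 0.95)]
pointer [([241.0, 92.0, 511.0, 347.0], 0.85)]
mark px [[346.85909263  95.65369912]
 [351.21757199  48.03434334]]
scene [[216.20155415 227.96472797]]
side [[240.85308702 240.41006884]]
```

```bash
python3 - <<'E'
import cv2,numpy as np
a=cv2.imread('pics/raw9.png'); o=np.zeros((600,800,3),np.uint8)
o[:,:560]=cv2.resize(a[20:135,300:407],(560,600),interpolation=cv2.INTER_CUBIC)
b=cv2.imread('pics/raw9scene.png'); o[:300,560:]=cv2.resize(b[205:255,195:235],(240,300),interpolation=cv2.INTER_CUBIC)
b=cv2.imread('pics/raw9side.png'); o[300:,560:]=cv2.resize(b[218:268,222:262],(240,300),interpolation=cv2.INTER_CUBIC)
cv2.imwrite('pics/w9.png',o)
E
```

```text
(no output)
```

View pics/w9.png

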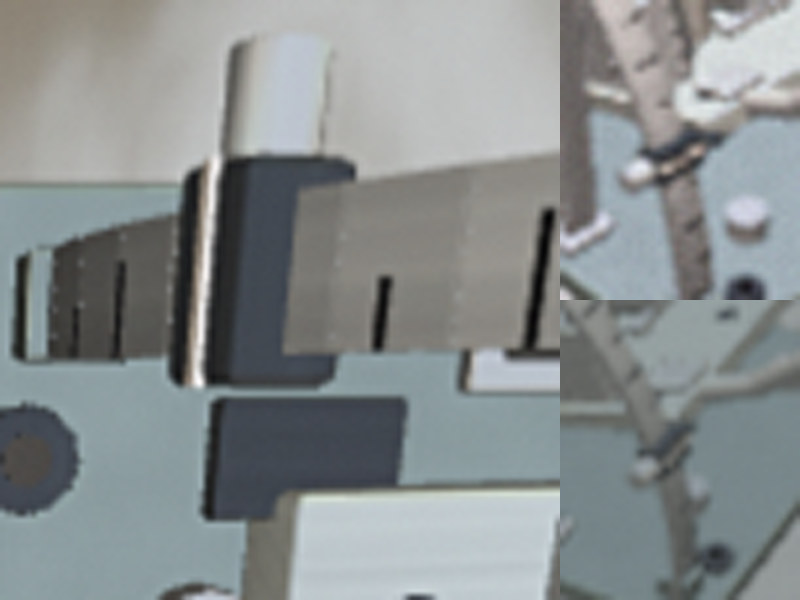

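The pointer blade (dark, crop 205–405 × 398–520) has its tip edge at x≈207, nearly beside the white line (x≈205 at its near end). I'll compare their heights and angles numerically using depth.

```bash
cat > a.py <<'E'
from m import *
def ang():
    s=r.sense(); c=cam('wrist'); p=s['eef_pos']; l=(p[:2]-h0)@np.c_[e,f]
    print('t',s['time'],'tcp l',l.round(4),p[2].round(4),'F',s['ft_force'].round(1),'bar ang',np.arctan2(p[2]-.026,-l[0])-np.arctan2(.0224,.226))
    vv,uu=np.mgrid[0:384,0:512]; uv=np.c_[uu.ravel(),vv.ravel()]; P=pts(c,uv); ok=c['z_map'].ravel()>0
    X=(P[:,:2]-h0)@e; Y=(P[:,:2]-h0)@f; Z=P[:,2]; g=c['img'].reshape(-1,3).astype(int).min(1)
    A=np.arctan2(Z-.026,-X); Rr=np.hypot(X,Z-.026)
    # line: bright strip on rider's outer face
    m=ok&(abs(A-.33)<.035)&(Y>.076)&(Y<.105)&(Rr>.1735)&(Rr<.181)
    for q in (.31,.315,.32,.325,.33,.335,.34): k=m&(abs(A-q)<.0025); print(q,k.sum(),np.median(g[k]) if k.any() else '',end=' | ')
    k=m&(g>95)&(A<.35)&(Y<.095); print('\nline',k.sum(),np.median(A[k]),A[k].mean(),Rr[k].mean(),'v',uv[k].mean(0))
    # pointer blade
    k=ok&(g<75)&(Y>.058)&(Y<.0775)&(Rr>.12)&(Rr<.176)&(abs(A-.33)<.08)
    print('blade',k.sum(),'r',np.percentile(Rr[k],[1,99]),'Y',np.percentile(Y[k],[2,98]))
    for r0 in (.145,.15,.155,.16,.165,.17,.172): 
        q=k&(abs(Rr-r0)<.0015); print(r0,q.sum(),np.median(A[q]).round(4) if q.any() else '',end=' | ')
    q=k&(Rr<.169); pf=np.polyfit(X[q],Z[q],1); print('\nblade slope',-np.arctan(pf[0]))
    # leaf plane
    q=ok&(g>120)&(Y>-.06)&(Y<.06)&(X<-.1)&(X>-.16)&(abs((Z-.026)*np.cos(.32)+X*np.sin(.32)-.006)<.006)
    M=np.c_[X[q],Y[q],np.ones(q.sum())]
    for _ in range(3):
        t=np.linalg.lstsq(M,Z[q],rcond=None)[0]; res=abs(M@t-Z[q]); q2=np.where(q)[0][res<.0015]; q=np.zeros_like(q); q[q2]=1; M=np.c_[X[q],Y[q],np.ones(q.sum())]
    print('leaf plane',q.sum(),-np.arctan(t[0]),t)
E
python3 -c "from a import ang; ang()"
```

```text
t 18.775 tcp l [-0.2089 -0.0009] 0.1176 F [ 4.9  1.4 -8. ] bar ang 0.3143791662194464
0.31 33 34.0 | 0.315 34 52.5 | 0.32 34 99.0 | 0.325 64 137.0 | 0.33 104 143.5 | 0.335 78 90.5 | 0.34 73 42.0 | 
line 115 0.32770958405765077 0.3275024552390419 0.1782222532548836 v [338.2173913   75.46086957]
blade 688 r [0.15161746 0.17325441] Y [0.06669631 0.07730474]
0.145 0  | 0.15 6 0.3082 | 0.155 72 0.3111 | 0.16 80 0.3115 | 0.165 89 0.3109 | 0.17 104 0.3106 | 0.172 135 0.3091 | 
blade slope 0.296452785237714
leaf plane 7921 0.3023541188722097 [-0.31191752  0.00440102  0.03205933]
```

Request:
step_arm([
  {"xyz": [0, 1, -2.5], "turn": [0, 0, 0], "gripper": 8},
  {"xyz": [0, 2, -5], "turn": [0, 0, 0], "gripper": 8},
  {"xyz": [0, 2, -5], "turn": [0, 0, 0], "gripper": 8},
  {"xyz": [0, 2, -5], "turn": [0, 0, 0], "gripper": 8},
])

```text
time: 19.32
eef_pos: [0.4531, 0.2505, 0.1228]
ee_rot: [2.157, 2.283, 0.002]
ft_force: [4.7, 2.3, -7.0]
grip_width: 0.163
```

```bash
python3 -c "from a import ang; ang()"
```

```text
t 19.325 tcp l [-0.2067 -0.001 ] 0.1228 F [ 4.7  2.3 -7. ] bar ang 0.33929258568484344
0.31 36 34.5 | 0.315 16 52.0 | 0.32 35 114.0 | 0.325 57 130.0 | 0.33 91 153.0 | 0.335 73 123.0 | 0.34 71 41.0 | 
line 99 0.32847049904431835 0.3278143716850731 0.17823508333162907 v [331.1010101   76.50505051]
blade 666 r [0.15147678 0.17323548] Y [0.06659669 0.07726011]
0.145 0  | 0.15 8 0.3314 | 0.155 74 0.3347 | 0.16 68 0.3342 | 0.165 84 0.3342 | 0.17 108 0.3346 | 0.172 133 0.3326 | 
blade slope 0.3308838550773957
leaf plane 7598 0.3260389895427742 [-0.33810511  0.00447625  0.03205635]
```

```bash
python3 - <<'E'
from m import *
a0=.327
for n in('wrist','scene','side'):
    c=cam(n); vv,uu=np.mgrid[0:384,0:512]; uv=np.c_[uu.ravel(),vv.ravel()]; P=pts(c,uv); ok=c['z_map'].ravel()>0
    X=(P[:,:2]-h0)@e; Y=(P[:,:2]-h0)@f; Z=P[:,2]-.026; g=c['img'].reshape(-1,3).astype(int).min(1)
    d=-X*np.cos(a0)+Z*np.sin(a0); H=X*np.sin(a0)+Z*np.cos(a0)   # leaf frame
    q=ok&(abs(H-.006)<.004)&(abs(Y)<.062)&(d>.03)&(d<.16)
    M=np.c_[X[q],Y[q],np.ones(q.sum())]; z=Z[q]
    for _ in range(4):
        t=np.linalg.lstsq(M,z,rcond=None)[0]; k=abs(M@t-z)<.002; M,z=M[k],z[k]
    print(n,'plane',len(z),-np.arctan(t[0]),'z at hinge',t[2])
    # rider angles
    A=np.arctan2(Z,-X); R0=np.hypot(X,Z); m=ok&(Y>.078)&(Y<.1)&(R0>.1755)&(R0<.182)&(abs(A-.33)<.06)
    print('  rider A',m.sum(),np.percentile(A[m],[3,50,97]).round(3) if m.any() else '','bright',A[m&(g>95)].mean().round(4))
    m=ok&(abs(H-.048)<.003)&(abs(d-.095)<.024)&(abs(Y-.027)<.022)
    if m.sum()>20: print('  bush',m.sum(),'d',cv2.minEnclosingCircle(np.c_[d[m],Y[m]].astype(np.float32)))
    m=ok&(H>.07)&(H<.085)&(abs(d-.095)<.02)&(abs(Y+.006)<.02); m.any() and print('  post',d[m].mean(),Y[m].mean(),m.sum())
E
```

```text
wrist plane 9229 0.32934212751758474 z at hinge 0.005558045093213239
  rider A 657 [0.298 0.338 0.362] bright 0.3277
  bush 846 d ((0.09747137874364853, 0.026020042598247528), 0.017055707052350044)
scene plane 341 0.32241329163202037 z at hinge 0.005281219362970591
  rider A 50 [0.286 0.321 0.352] bright 0.315
  bush 34 d ((0.0976196676492691, 0.027769526466727257), 0.01566917449235916)
  post 0.09966804405456563 -0.003169014994848163 26
side plane 311 0.32744611839284954 z at hinge 0.005178960132409949
  rider A 34 [0.294 0.327 0.359] bright 0.3253
  post 0.0992396838810783 -0.004124032518467954 26
```

```bash
python3 -c "
from h import *
s=r.sense();print(s['time'],s['eef_pos'],s['ft_force'],abs(s['joint_vel']).max(),s['grip_width']);print(order.hand_in())"
```

```text
19.525 [0.45309511 0.25045975 0.12280445] [ 4.74681786  2.47271314 -7.3612618 ] 0.0018080682876531803 0.16755657192935125
the job is handed in; nothing more can be done
None
```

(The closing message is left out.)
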